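# Stop the trimming jig, clear the moulded bar down the chute, reset the stop

## Robot

A 7-joint arm with a two-finger parallel gripper is mounted at the origin on the work surface; the furniture and walls round the work are solid. World frame = base frame: x ahead of the robot, y to its left, z up, the work surface at z = 0. Lengths are in mm, angles in rad, forces in N, time in s.
With the tool pointing down it reaches from about 425 to 925 mm from the base axis. Payload 6.8 kg.
Tool frame: the origin (TCP) lies midway between the tips of the shut fingers; the grasp point (between the pads) lies 19 mm behind it (manip.grip_point_offset is the distance from the TCP to the grasp point, in mm); z points along the fingers, y is the line along which they close (so a half turn about z gives the same grasp; the last joint's range is limited). The gripper opens to 88 mm and grips with 3 to 60 N. Pads are 20 mm wide; open, the fingers measure 115 mm over their backs; the gripper's body (75 mm by 178 mm) begins 61 mm behind the grasp point.
Start: joints at [-1.254, 0.477, 0.022, 1.555, -0.011, 1.109, -0.083], TCP at [278.192, 615.026, 222.664] pointing down, gripper open.
Joint ranges: [-2.96, 2.96], [-0.34, 2.1], [-1.41, 1.46], [0.24, 2.44], [-1.37, 4.51], [0.17, 1.92], [-2.96, 2.96]. Speed limits (rad/s): [2.39, 2.39, 3.14, 3.14, 3.14, 3.14, 3.14].

## Interface

Orientations are given as a unit quaternion [w, x, y, z].
In Python, from cell import status, eyes, job, cut_out, landmark_of, manip gives the robot as it stands.
- The arm moves only by the shell command python3 -m jog 'ROWS' [FORCE]. ROWS is JSON, a list of rows, each an object with "offset": the shift along the tool's x, y, z in mm, a list of three; "angular": the turn, a rotation vector about the tool's x, y, z in rad, a list of three; "hand": the opening, from 0 (shut) to 1 (fully open). A call has 1 to 12 rows; each row is the pose to reach, as a shift and turn from the pose commanded when the call began, along the tool's axes at that moment; what a row does not reach only later rows make up. A row lasts 1/8 s, in which the tool goes at most 62.5 mm and 10.7 degrees, less where a joint would pass 70% of its speed; a pose out of reach is approached as far as the arm can. A call with a gripper value outside its range is refused whole. The fingers move at their own pace and stop on an object; FORCE is the grip in N (left out, the last holds). Time passes only in rows, so rows that repeat a pose let the fingers close. It gives the time, the measured TCP pose, the force, the opening and the grip force at its end, in the units of the state.
- status.get_state(): the state, without advancing time (a new reading comes with each control period).
- eyes.read_camera(name): name is "side" or "top"; returns (picture, depth): 480x640x3 uint8, red, green, blue; 480x640 float32, mm along the optical axis (not along the pixel's ray), 0 where there is no reading.
- eyes.camera_info(name): a dict with "mtx" (3x3 intrinsics, pixels), "world_from_camera" (4x4, takes a point from camera to world coordinates). Camera axes: x right, y down, z forward; pixel columns grow to the right and rows downward; lengths in mm; the calibration is good to about 2 mm. A picture is of the moment at which its call begins. camera_info takes no time and is no camera call.
- job.close_job(): hands the job in; it is judged then, once.
Trained networks look in the newest picture that a camera, given by its name, has taken for a name from the list of things; names that differ only in an ending like _2 or _b are one class to them, and where a whole thing is asked for, a point or a joint stands for the part that bears it (a point fixed in the world has none). Each returns a list of dicts, best first, with "conf" (0 to 1); they miss things now and then, are a little off and sometimes report something else, mostly with a low value. They report only what shows in the picture. A call takes as long as a camera call.
- cut_out(camera, query): "pixels" (480x640 bool, what is visible of it).
- landmark_of(camera, query): "position" ([x, y, z] in mm, in world coordinates, good to about 4 mm: a listed point, or the origin of a listed thing).
The state is a dict: "t": time; "qpos": joint angles; "qd": joint speeds; "effort": joint torques, N m; "eef_pos": TCP position; "orientation": TCP orientation; "ft_force": force on the tool from outside, world axes, zero at the start; "ft_torque": the same for the moment, N m; "opening": opening from 0.0 (shut) to 1.0 (fully open); "grasp_force": force on a finger pad.
Only numpy, scipy, OpenCV 4.12 (cv2) and the standard library are available. Lean on these libraries where they do the work, as an engineer would, in place of code of your own. Each camera call takes 0.05 s, during which the arm holds its last target. There are 200 camera calls.

## Task

Make the trimming jig safe by pressing its mushroom stop button in, firmly but without ramming it, until it stays down by itself. With the button still down, lift the finished bar out of the jig, let it go just above the upper half of the chute so that it slides down lengthwise to rest against the end stop, and only then turn the button head clockwise to unlatch it and let it spring all the way back out. Do not drop the bar from a height, and do not push the wrench, the timer or the cup out of their places.

Things in the scene. Friction and masses are not known exactly. Their poses are not given: they have to be found in the camera images.
- stop_station: fixed grey wedge-shaped desk box of the stop button, 118 x 98 mm at its foot, 38 mm high at the front (its -x side), 102 mm at the back; origin in the middle of its underside. Its top face slopes down to the front by 30 degrees; the face's centre is 70 mm above the origin and the button's axis stands square to it there, in a fixed black collar 42 mm wide, 16.5 mm high.
- stop_head (a point): middle of the domed top of the round mushroom head; moves in and out with the head but does not turn. z points out along the button's axis (30 degrees from vertical, towards the station's front), x up the sloping face. Head 56 mm in diameter; its rim, to be gripped, lies 8 to 20 mm below this point, its underside 22 mm. The point is 48 mm off the sloping face when the head is out.
- stop_press (a joint): how far the head is pressed in, m: 0 fully out, about 0.007 latched, 0.009 hard end. The return spring pushes with 4 N (out) to 8.5 N (end). Pressed past 0.0075 a hidden pawl snaps in and the head stays at about 0.007 when let go; a press of 12 to 16 N is sure.
- stop_turn (a joint): turn of the head, rad, clockwise positive looking down on the button: 0 at rest, 1.1 hard end; a light spring (under 0.1 N m) turns it back. On a latched head the turn pushes the pawl aside at about 0.73 and frees the head. A head held fast cannot rise: draw it out along its axis with the fingers, or let go while it is turned. Turned less, it stays latched.
- bar_centre (a point): centre (half-way up) of the moulded speckled plastic bar, 160 mm long (its y axis), 12 mm wide (its x axis) and 6 mm thick (z), 20 to 45 g. It lies loose in two open-topped nests of the jig; grip it across its width at the middle.
- bar: the same moulded bar; origin in the middle of its underside, axes as for bar_centre
- jig: fixed trimming jig; origin on the table below the bar's middle, x along the bar to the air cylinder. Base plate 10 mm thick, x = -102 to 208 mm, 104 mm wide. Two nest blocks, 26 mm long, 46 mm wide, 52 mm high, at x = -60 and 60 mm, with channels 16 mm wide, floor at 44 mm, hold the bar; it is free between them. Cutter blade at x = 88 mm (62 mm high), then the cylinder, 74 mm high.
- chute_bed: floor of the fixed stainless chute: origin mid-floor at the face of the rubber end stop (low end, 30 mm above the table), x uphill along the floor (22 degrees), z square out of it. Floor 300 mm long, 84 mm wide between walls 14 mm high; the bar slides on it by itself. At rest on the stop the bar's centre is at x = 80 mm; let go with its centre at x = 160 to 230 mm, just above the floor.
- wrench: combination wrench lying on the table, 27 x 142 x 6 mm, a bystander; origin in the middle of the underside
- timer: small white shot timer standing on the table, 56 x 66 x 67 mm, a bystander; origin in the middle of the underside
- cup: clear sample cup of white granulate, 55 mm wide and 60 mm high, a bystander; origin in the middle of the underside

How it is judged (in metres and radians):
On the way, in this order (a step that is already met when the one before it is completed fails the run):
1. the stop button is latched in with nothing touching it (value of joint stop_press above 0.006 m and contact force between anything else and stop_station below 0.1 N), for 0.2 s.
2. the bar is lifted at least 25 mm out of its nests while the button is latched (value of joint stop_press above 0.006 m and z of bar_centre in the frame of jig above 0.072 m), for 0.1 s.
3. the bar is let go of over the upper half of the chute, close to its floor, while the button is latched (value of joint stop_press above 0.006 m and contact force between the fingers and bar below 0.01 N and x of bar_centre in the frame of chute_bed between 0.14 and 0.29 m and y of bar_centre in the frame of chute_bed between -0.042 and 0.042 m and z of bar_centre in the frame of chute_bed between -0.002 and 0.04 m).
4. the bar rests against the end stop while the button is still latched (value of joint stop_press above 0.006 m and x of bar_centre in the frame of chute_bed between 0.074 and 0.092 m and y of bar_centre in the frame of chute_bed between -0.037 and 0.037 m and z of bar_centre in the frame of chute_bed between -0.001 and 0.008 m and angle between the y axis of bar_centre and the x axis of chute_bed, either way round below 0.45 rad and linear speed of bar below 0.02 m/s and contact force between the fingers and bar below 0.05 N), for 0.2 s.
At the end, for the whole second after the job is handed in: The button head is fully out (within 1.5 mm) and turned back (within 0.15 rad); the bar lies still and released on the chute floor with its lower end at the end stop (centre 74 to 92 mm from the stop along the chute, between the walls, within 0.45 rad of the chute's length) (x of bar_centre in the frame of chute_bed between 0.074 and 0.092 m and y of bar_centre in the frame of chute_bed between -0.037 and 0.037 m and z of bar_centre in the frame of chute_bed between -0.001 and 0.008 m and angle between the y axis of bar_centre and the x axis of chute_bed, either way round below 0.45 rad and linear speed of bar below 0.02 m/s and contact force between the fingers and bar below 0.05 N and value of joint stop_press below 0.0015 m and value of joint stop_turn below 0.15 rad); the robot touches nothing.
It fails at once if the button is rammed against its hard end with over 60 N (value of joint stop_press above 0.0085 m and contact force between anything else and stop_station above 60 N).
It fails at once if the bar is taken out of the jig, or is on its way, while the stop button is not latched (distance of bar_centre from where it was at the start of the episode above 0.02 m and value of joint stop_press below 0.005 m and not (x of bar_centre in the frame of chute_bed between 0.06 and 0.12 m and z of bar_centre in the frame of chute_bed between -0.005 and 0.03 m and y of bar_centre in the frame of chute_bed between -0.042 and 0.042 m)).
It fails at once if the bar is dropped from a height (in free air more than 40 mm above the chute floor, or beside the chute) (distance of bar_centre from where it was at the start of the episode above 0.03 m and contact force between anything else and bar below 0.001 N and linear speed of bar above 0.25 m/s and not (z of bar_centre in the frame of chute_bed below 0.04 m and y of bar_centre in the frame of chute_bed between -0.045 and 0.045 m and x of bar_centre in the frame of chute_bed between 0.05 and 0.31 m)).
It fails at once if the wrench, the timer or the cup is pushed more than 30 mm (distance of any of wrench, timer, cup from where it was at the start of the episode above 0.03 m).
It also fails if it takes over 64 s, if anything falls off the work surface, if the arm or the gripper's body presses on something with over 40 N, if the wrist force passes 120 N, or if a joint passes its speed limit or range.

## Working session

There is one attempt and no reset: what is moved stays moved. The work goes in short steps, Python scripts to look and compute and a shell command to move; the robot and the scene stay as the last step left them, time stands still between calls to the robot, and variables do not carry over. Pictures are saved under pics/ and viewed, at most 10 in all, crops included, and the job is handed in when it is done.

```bash
ls; mkdir -p pics; python3 - <<'E'
from cell import status, eyes, job, cut_out, landmark_of, manip
import cv2,numpy as np
for c in("side","top"):
    p,d=eyes.read_camera(c); cv2.imwrite(f"pics/{c}0.png",p[:,:,::-1])
    print(c,np.round(eyes.camera_info(c)["world_from_camera"],3).tolist(),eyes.camera_info(c)["mtx"].tolist())
    for n in("stop_station","stop_head","bar_centre","jig","chute_bed","wrench","timer","cup"):
        try: print(n,[(round(r["conf"],2),np.round(r["position"]).tolist()) for r in landmark_of(c,n)[:2]])
        except Exception as e: print(n,e)
s=status.get_state();print(s, manip.grip_point_offset)
E
```

```text
pics
side [[0.834, -0.352, 0.425, 73.581], [-0.552, -0.529, 0.644, -845.262], [-0.002, -0.772, -0.636, 845.685], [0.0, 0.0, 0.0, 1.0]] [[569.5465382704646, 0.0, 325.149661134356], [0.0, 569.5465382704646, 245.53893434216806], [0.0, 0.0, 1.0]]
stop_station [(0.81, [418.0, 228.0, -3.0])]
stop_head [(0.93, [395.0, 232.0, 110.0])]
bar_centre [(0.65, [464.0, 39.0, 47.0])]
jig [(0.68, [465.0, 37.0, -1.0]), (0.33, [750.0, -287.0, -1.0])]
chute_bed [(0.91, [641.0, -388.0, 33.0])]
wrench [(0.6, [482.0, -127.0, 3.0])]
timer [(0.63, [752.0, -290.0, -2.0])]
cup [(0.45, [766.0, -154.0, -3.0])]
top [[-0.004, -0.991, 0.131, 446.534], [-1.0, 0.007, 0.021, -72.985], [-0.022, -0.131, -0.991, 1188.818], [0.0, 0.0, 0.0, 1.0]] [[515.1613351430061, 0.0, 307.2558539627669], [0.0, 515.1613351430061, 242.56547275651673], [0.0, 0.0, 1.0]]
stop_station [(0.94, [418.0, 228.0, 2.0])]
stop_head [(0.61, [391.0, 230.0, 111.0])]
bar_centre [(0.92, [467.0, 43.0, 48.0])]
jig [(0.95, [465.0, 34.0, -1.0])]
chute_bed [(0.82, [647.0, -385.0, 35.0])]
wrench [(0.57, [481.0, -132.0, -0.0])]
timer [(0.87, [756.0, -289.0, -1.0])]
cup [(0.87, [762.0, -156.0, 0.0]), (0.24, [466.0, 38.0, -3.0])]
{'t': 0.9, 'qpos': array([-1.25408733,  0.47694494,  0.02239429,  1.55538985, -0.01152323,
        1.10931503, -0.08315225]), 'qd': array([-0.00038774, -0.00076737,  0.00019544, -0.00197653,  0.00207213,
        0.0004781 , -0.00126397]), 'effort': array([-7.16713403e-04, -5.82704866e+01,  1.53356284e+00, -2.72939980e+01,
       -5.42951643e-02,  1.00637233e-02,  4.08464609e-05]), 'eef_pos': array([278.19097585, 615.0297957 , 222.70502879]), 'orientation': array([-1.44095522e-05,  2.10849353e-01,  9.77518567e-01,  3.78577242e-05]), 'ft_force': array([ 0.14229653, -0.01568757, -1.34625543]), 'ft_torque': array([-0.04690402, -0.00179338, -0.0077826 ]), 'grasp_force': 0.0, 'opening': 1.0006552085120848} 18.700000000000003
```

View pics/side0.png

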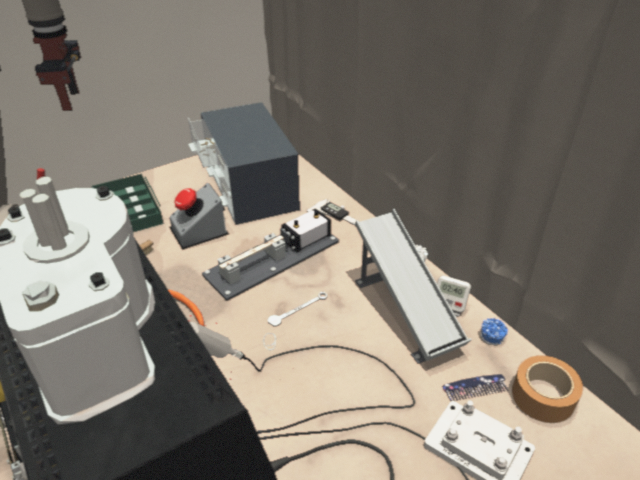

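View pics/top0.png

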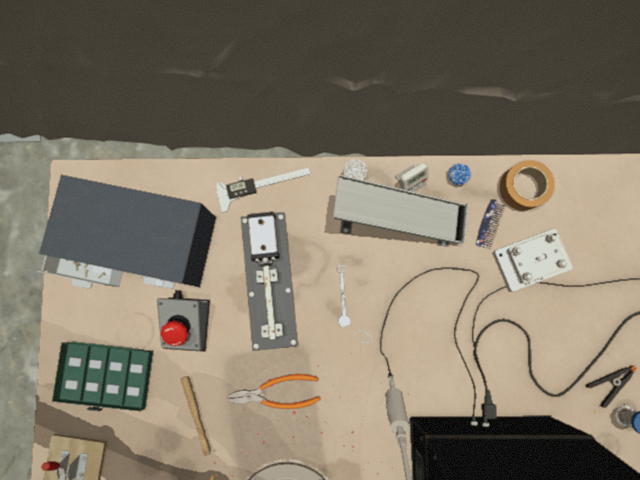

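```bash
python3 -c "
from cell import manip; print([a for a in dir(manip) if a[0]!='_'])"
cat > h.py <<'E'
from cell import status, eyes, job, cut_out, landmark_of, manip
import numpy as np, cv2
from scipy.spatial.transform import Rotation as R
def cloud(c,m=None,d=None):
    if d is None: d=eyes.read_camera(c)[1]
    i=eyes.camera_info(c); K=np.array(i["mtx"]); T=np.array(i["world_from_camera"])
    v,u=np.nonzero((d>0)&(m if m is not None else True)); z=d[v,u]
    P=np.c_[(u-K[0,2])/K[0,0]*z,(v-K[1,2])/K[1,1]*z,z]
    return P@T[:3,:3].T+T[:3,3]
def seg(c,n,er=1):
    d=eyes.read_camera(c)[1]; r=cut_out(c,n)
    m=cv2.erode(r[0]["pixels"].astype(np.uint8),np.ones((3,3)),iterations=er)>0 if er else r[0]["pixels"]
    return cloud(c,m,d), r[0]["conf"], r[0]["pixels"]
def Rot():
    q=status.get_state()["orientation"]; return R.from_quat(np.r_[q[1:],q[0]])
def to(p,z,y):
    """rows needed to bring TCP to p with tool z,y axes"""
    z=np.array(z,float);z/=np.linalg.norm(z);y=np.array(y,float);y-=z*(y@z);y/=np.linalg.norm(y)
    t=R.from_matrix(np.c_[np.cross(y,z),y,z]); r=Rot(); s=status.get_state()
    print("offset",np.round(r.inv().apply(np.array(p)-s["eef_pos"]),1),"angular",np.round((r.inv()*t).as_rotvec(),3))
def show():
    s=status.get_state(); print(round(s["t"],2),np.round(s["eef_pos"],1),"q",np.round(s["qpos"],2),"z",np.round(Rot().as_matrix()[:,2],3),"y",np.round(Rot().as_matrix()[:,1],3),"F",np.round(s["ft_force"],1),"T",np.round(s["ft_torque"],2),round(s["opening"],3),s["grasp_force"])
E
python3 - <<'E'
from h import *
for c in("top","side"):
    for n in("bar","chute_bed","stop_station","stop_head","jig"):
        P,cf,m=seg(c,n)
        if len(P)<5: print(c,n,"few");continue
        Q=P-np.median(P,0); w,V=np.linalg.eigh(Q.T@Q)
        rc=cv2.minAreaRect(P[:,:2].astype(np.float32))
        print(c,n,round(cf,2),len(P),"med",np.round(np.median(P,0),1),"ax",np.round(V[:,2],3),"nrm",np.round(V[:,0],3),"rect",np.round(rc[0],1),np.round(rc[1],1),round(rc[2],1),"z",np.round(np.percentile(P[:,2],[2,98]),1))
        np.save(f"{c}_{n}.npy",P)
show()
E
```

```text
['MotionError', 'grip_point_offset']
top bar 0.83 259 med [466.3  35.8  50. ] ax [-0.995 -0.104 -0.   ] nrm [-0.012  0.109  0.994] rect [466.9  36.3] [154.1   9.5] 6.1 z [45.8 54.7]
top chute_bed 0.71 5312 med [ 662.1 -250.5   86. ] ax [-0.131 -0.924 -0.36 ] nrm [-0.031 -0.359  0.933] rect [ 659.9 -257. ] [295.1  89.2] 82.2 z [ 31.8 141.3]
top stop_station 0.9 2396 med [424.1 213.9  84.3] ax [-0.57  -0.405 -0.714] nrm [-0.085 -0.836  0.542] rect [427.  226.3] [ 92.7 127.4] 85.1 z [  5.5 118.9]
top stop_head 0.8 461 med [402.3 226.9 112.4] ax [-0.172 -0.98  -0.1  ] nrm [-0.389 -0.026  0.921] rect [402.  228.7] [53.5 46.1] 89.3 z [100.8 121. ]
top jig 0.8 5100 med [524.4  38.2  11.7] ax [-0.989 -0.09  -0.119] nrm [-0.107 -0.129  0.986] rect [517.7  42.1] [305.2 102. ] 5.8 z [ 5.8 62.3]
side bar 0.85 165 med [444.7  32.3  47.4] ax [-0.995 -0.097 -0.013] nrm [-0.059  0.482  0.874] rect [462.9  37.5] [156.9  17.8] 6.9 z [42.3 50.4]
side chute_bed 0.68 6386 med [ 660.9 -265.7   78. ] ax [-0.136 -0.923 -0.359] nrm [-0.012 -0.361  0.932] rect [ 658.6 -256.8] [299.5  91.8] 82.3 z [ 31.3 137.6]
side stop_station 0.73 2525 med [410.2 198.5  54.8] ax [-0.592 -0.203 -0.78 ] nrm [-0.419 -0.749  0.513] rect [428.  288.2] [222.2 130. ] 87.1 z [  2.2 113.5]
side stop_head 0.95 261 med [398.  218.1 108. ] ax [ 0.883 -0.263  0.388] nrm [ 0.437  0.165 -0.884] rect [398.4 222.9] [41.7 45.8] 31.0 z [ 95.6 118.5]
side jig 0.79 4051 med [520.1  22.6  10. ] ax [-0.993 -0.065 -0.101] nrm [-0.018 -0.752  0.658] rect [513.5  36.5] [305.  103.7] 4.7 z [ 4.2 59.3]
1.9 [278.2 615.  222.7] q [-1.25  0.48  0.02  1.56 -0.01  1.11 -0.08] z [ 0.  0. -1.] y [0.412 0.911 0.   ] F [-0.3  0.3 -0.3] T [-0.01 -0.06  0.03] 1.003 0.0
```

```bash
python3 - <<'E'
from h import *
rng=np.random.default_rng(0)
for c in("top","side"):
    P=np.load(f"{c}_stop_station.npy"); best=(0,)
    for _ in range(4000):
        a=P[rng.choice(len(P),3,False)]; n=np.cross(a[1]-a[0],a[2]-a[0]); l=np.linalg.norm(n)
        if l<200: continue
        n/=l; n*=np.sign(n[2])
        if not .8<n[2]<.93: continue
        k=abs((P-a[0])@n)<2
        if k.sum()>best[0]: best=(k.sum(),k)
    Q=P[best[1]]; m=Q.mean(0); V=np.linalg.svd(Q-m,full_matrices=False)[2]; n=V[2]*np.sign(V[2][2])
    e=np.array([1,n[1]/n[0],0]); e/=np.linalg.norm(e)
    print(c,best[0],n,"yaw",np.degrees(np.arctan2(-n[1],-n[0])),"d",m@n)
    b=np.array([[np.cos(-y),np.sin(-y)] for y in [0]])
    H=np.load(f"{c}_stop_head.npy"); h=(H-m)@n
    print("head off face",np.percentile(h,[5,50,95,100]), "mean of rim-ish",H.mean(0))
h=np.array([393,231,111]); y=np.radians(-4); x=np.array([np.cos(y),np.sin(y),0]); n=-.5*x+[0,0,.866]
to(h+70*n,-n,[0.3,1,0])
E
```

```text
top 925 [-0.5034646   0.02635045  0.86361395] yaw -2.996026632184362 d -144.7377292900664
head off face [38.34829646 45.5902588  49.60491743 52.4477627 ] mean of rim-ish [402.03933587 227.20483606 111.92050677]
side 655 [-0.49416531  0.02672519  0.86895708] yaw -3.0956252675139586 d -142.15960537964614
head off face [37.39146193 45.73876399 49.61749725 51.12627422] mean of rim-ish [397.76945342 219.00451886 107.38682143]
offset [-230.1 -314.7   51. ] angular [-0.142 -0.505 -0.159]
```

```bash
python3 - <<'E'
from h import *
y=np.radians(-3); x=np.array([np.cos(y),np.sin(y),0]); n=-.5*x+[0,0,.866]; u=.866*x+[0,0,.5]; v=np.cross(n,u)
H=np.vstack([np.load(f"{c}_stop_head.npy") for c in("top","side")])
o=np.array([394,230,111.]); q=(H-o)
k=(q@n>-22)&(q@n<6)
a=np.c_[q@u,q@v][k].astype(np.float32)
print(cv2.minEnclosingCircle(a), np.percentile(a,[1,99],axis=0))
E
python3 -m jog '[{"offset":[-60,-80,0],"angular":[-0.03,-0.1,-0.03],"hand":0},{"offset":[-110,-150,10],"angular":[-0.06,-0.2,-0.06],"hand":0},{"offset":[-160,-220,20],"angular":[-0.09,-0.31,-0.1],"hand":0},{"offset":[-200,-270,20],"angular":[-0.11,-0.4,-0.13],"hand":0},{"offset":[-230,-315,20],"angular":[-0.142,-0.505,-0.159],"hand":0},{"offset":[-230,-315,20],"angular":[-0.142,-0.505,-0.159],"hand":0},{"offset":[-230,-315,20],"angular":[-0.142,-0.505,-0.159],"hand":0}]'; python3 -c "
from h import *
show()"
```

```text
((2.980792999267578, -3.2712714672088623), 29.468496322631836) [[-20.22856468 -27.44502701]
 [ 28.47191383  22.68296366]]
t: 2.78
eef_pos: [357.6, 229.2, 202.0]
orientation: [0.258, 0.128, 0.958, 0.015]
ft_force: [0.8, 0.0, -0.4]
opening: 0.242
grasp_force: 0.0
2.77 [357.6 229.2 202. ] q [-1.31 -0.07  0.2   2.43  0.79  0.74 -0.39] z [ 0.498 -0.037 -0.866] y [0.236 0.967 0.095] F [ 0.8  0.  -0.4] T [0.07 0.49 0.01] 0.242 0.0
```

```bash
python3 - <<'E'
from h import *
y=np.radians(-3); x=np.array([np.cos(y),np.sin(y),0]); n=-.5*x+[0,0,.866]
h=np.array([396.5,228,112]); 
for d in(70,15,-8): to(h+d*n,-n,[0.2,1,0])
E
```

```text
offset [11.2 -1.2 27.4] angular [-0.011  0.001 -0.084]
offset [11.3 -0.6 82.4] angular [-0.011  0.001 -0.084]
offset [ 11.4  -0.4 105.4] angular [-0.011  0.001 -0.084]
```

```bash
python3 -m jog '[{"offset":[11,-1,27],"angular":[-0.01,0,-0.08],"hand":0},{"offset":[11,-1,60],"angular":[-0.01,0,-0.08],"hand":0},{"offset":[11,-1,85],"angular":[-0.01,0,-0.08],"hand":0},{"offset":[11,-1,85],"angular":[-0.01,0,-0.08],"hand":0},{"offset":[11,-1,85],"angular":[-0.01,0,-0.08],"hand":0}]'; python3 - <<'E'
from h import *
show()
y=np.radians(-3); x=np.array([np.cos(y),np.sin(y),0]); n=-.5*x+[0,0,.866]
h=np.array([396.5,228,112]); to(h,-n,[0.2,1,0])
p,d=eyes.read_camera("side"); cv2.imwrite("pics/s1.png",cv2.resize(p[150:270,110:270,::-1],None,fx=4,fy=4))
E
```

```text
t: 3.4
eef_pos: [391.3, 232.1, 122.9]
orientation: [0.259, 0.087, 0.962, 0.01]
ft_force: [1.4, 0.2, -0.2]
opening: 0.007
grasp_force: 0.0
3.4 [391.3 232.1 122.9] q [-0.61  0.18 -0.43  2.43  1.15  0.59 -0.64] z [ 0.5   -0.026 -0.866] y [0.163 0.985 0.065] F [ 1.4  0.2 -0.2] T [ 0.06  0.51 -0.01] 0.007 0.0
offset [ 0.3 -3.9 12.1] angular [ 0.     0.    -0.003]
```

View pics/s1.png

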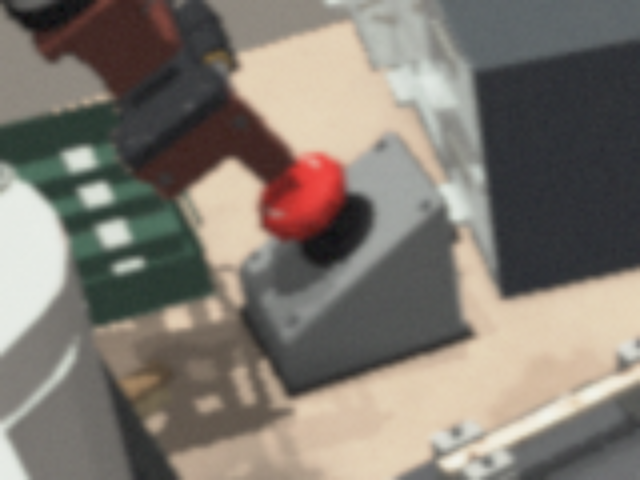

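```bash
python3 -m jog '[{"offset":[0,-3,6],"angular":[0,0,0],"hand":0},{"offset":[0,-3,10],"angular":[0,0,0],"hand":0},{"offset":[0,-3,13],"angular":[0,0,0],"hand":0},{"offset":[0,-3,15],"angular":[0,0,0],"hand":0},{"offset":[0,-3,16],"angular":[0,0,0],"hand":0}]' ; python3 -c "
from h import *
show()"
```

```text
t: 4.08
eef_pos: [398.6, 229.3, 110.0]
orientation: [0.26, 0.086, 0.962, 0.011]
ft_force: [-2.8, -0.4, 5.9]
opening: 0.005
grasp_force: 3.2
4.08 [398.6 229.3 110. ] q [-0.52  0.23 -0.51  2.43  1.25  0.6  -0.71] z [ 0.502 -0.024 -0.865] y [0.16  0.985 0.065] F [-2.8 -0.4  5.9] T [-0.06  0.27 -0.05] 0.005 3.2212225534021854
```

```bash
python3 -m jog '[{"offset":[0,0,1.5],"angular":[0,0,0],"hand":0},{"offset":[0,0,3],"angular":[0,0,0],"hand":0},{"offset":[0,0,3],"angular":[0,0,0],"hand":0}]' ; python3 -c "
from h import *
show()"
```

```text
t: 4.45
eef_pos: [400.2, 229.2, 107.4]
orientation: [0.26, 0.086, 0.962, 0.011]
ft_force: [-2.9, -0.6, 7.0]
opening: 0.004
grasp_force: 3.2
4.45 [400.2 229.2 107.4] q [-0.52  0.24 -0.51  2.43  1.26  0.6  -0.72] z [ 0.502 -0.024 -0.865] y [0.16  0.985 0.066] F [-2.9 -0.6  7. ] T [-0.08  0.3  -0.05] 0.004 3.2123416222748347
```

```bash
python3 -m jog '[{"offset":[0,0,1],"angular":[0,0,0],"hand":0},{"offset":[0,0,2],"angular":[0,0,0],"hand":0},{"offset":[0,0,2],"angular":[0,0,0],"hand":0}]' ; python3 -c "
from h import *
show()"
```

```text
t: 4.82
eef_pos: [401.1, 229.2, 105.7]
orientation: [0.26, 0.086, 0.962, 0.011]
ft_force: [-3.0, -1.1, 6.6]
opening: 0.004
grasp_force: 3.8
4.83 [401.1 229.2 105.7] q [-0.52  0.24 -0.51  2.43  1.27  0.6  -0.73] z [ 0.502 -0.024 -0.865] y [0.16  0.985 0.065] F [-3.  -1.1  6.6] T [-0.11  0.3  -0.12] 0.004 3.8061139862111304
```

```bash
python3 -m jog '[{"offset":[0,0,1],"angular":[0,0,0],"hand":0},{"offset":[0,0,1.5],"angular":[0,0,0],"hand":0},{"offset":[0,0,1.5],"angular":[0,0,0],"hand":0}]' ; python3 -c "
from h import *
show()"
```

```text
t: 5.2
eef_pos: [401.6, 229.4, 105.2]
orientation: [0.261, 0.086, 0.962, 0.011]
ft_force: [-14.1, -2.8, 24.4]
opening: 0.01
grasp_force: 13.6
5.2 [401.6 229.4 105.2] q [-0.52  0.25 -0.51  2.43  1.28  0.6  -0.74] z [ 0.503 -0.024 -0.864] y [0.159 0.985 0.066] F [-14.1  -2.8  24.4] T [-0.79  0.52 -0.43] 0.01 13.55339353904128
```

```bash
python3 -m jog '[{"offset":[0,0,-15],"angular":[0,0,0],"hand":0},{"offset":[0,0,-50],"angular":[0,0,0],"hand":0},{"offset":[0,0,-90],"angular":[0,0,0],"hand":0},{"offset":[0,0,-90],"angular":[0,0,0],"hand":0}]' ; python3 - <<'E'
from h import *
show()
n=np.array([-.4993,.026,.866])
for c in("top","side"):
    P,_,m=seg(c,"stop_head"); O=np.load(f"{c}_stop_head.npy"); print(c,np.percentile(P@n,[50,90])-np.percentile(O@n,[50,90]))
to([466.5,37,130],[0,0,-1],[-.105,.995,0])
E
```

```text
t: 5.7
eef_pos: [356.8, 232.3, 184.2]
orientation: [0.261, 0.086, 0.961, 0.012]
ft_force: [-0.1, 1.1, 0.1]
opening: 0.007
grasp_force: 0.0
5.7 [356.8 232.3 184.2] q [-0.49  0.01 -0.61  2.41  0.85  0.67 -0.37] z [ 0.505 -0.021 -0.863] y [0.159 0.985 0.069] F [-0.1  1.1  0.1] T [0.02 0.53 0.  ] 0.007 0.0
top [-6.38453022 -6.14592497]
side [-6.64270259 -6.40772959]
offset [-101.4 -175.7  103.9] angular [-0.008  0.526 -0.278]
```

```bash
python3 -m jog '[{"offset":[-30,-50,10],"angular":[0,0.1,-0.05],"hand":0.45},{"offset":[-55,-95,40],"angular":[0,0.25,-0.1],"hand":0.45},{"offset":[-80,-140,75],"angular":[0,0.4,-0.2],"hand":0.45},{"offset":[-101,-176,104],"angular":[-0.01,0.526,-0.278],"hand":0.45},{"offset":[-101,-176,104],"angular":[-0.01,0.526,-0.278],"hand":0.45},{"offset":[-101,-176,104],"angular":[-0.01,0.526,-0.278],"hand":0.45},{"offset":[-101,-176,104],"angular":[-0.01,0.526,-0.278],"hand":0.45}]' ; python3 - <<'E'
from h import *
show()
to([466.5,37,38],[0,0,-1],[-.105,.995,0])
p,d=eyes.read_camera("side"); cv2.imwrite("pics/s2.png",cv2.resize(p[160:310,150:350,::-1],None,fx=4,fy=4))
print([(r["conf"],r["position"]) for r in landmark_of("side","bar_centre")])
E
```

```text
t: 6.78
eef_pos: [467.7, 34.3, 128.4]
orientation: [-0.001, -0.051, 0.999, 0.001]
ft_force: [-0.4, 0.2, 0.5]
opening: 0.448
grasp_force: 0.0
6.78 [467.7  34.3 128.4] q [ 0.01  0.28 -0.24  2.11  0.09  0.76  1.38] z [-0.003  0.003 -1.   ] y [-0.103  0.995  0.003] F [-0.4  0.2  0.5] T [ 0.09  0.01 -0.07] 0.448 0.0
offset [ 0.6  2.5 90.4] angular [ 0.003 -0.003 -0.002]
[(0.7, [464.8, 40.2, 46.8])]
```

View pics/s2.png

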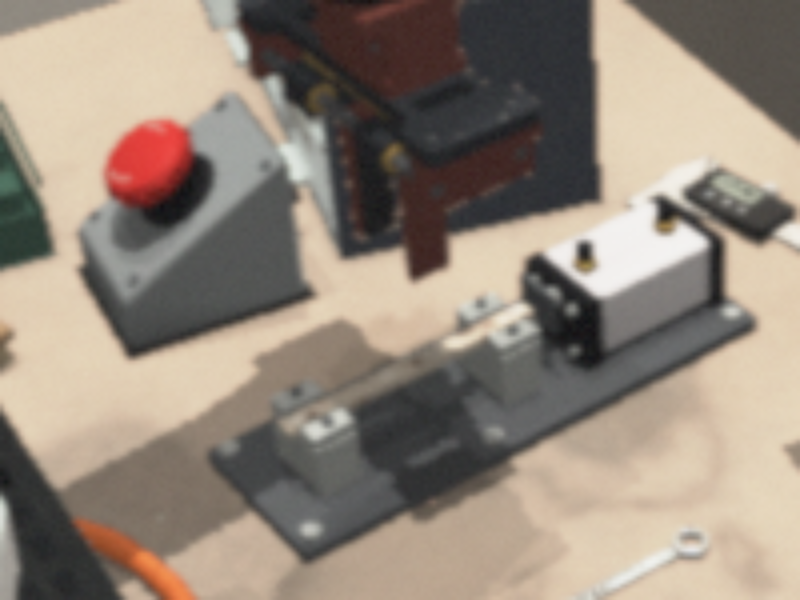

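```bash
python3 -m jog '[{"offset":[0,2.5,45],"angular":[0,0,0],"hand":0.45},{"offset":[0,2.5,80],"angular":[0,0,0],"hand":0.45},{"offset":[0,2.5,90],"angular":[0,0,0],"hand":0.45},{"offset":[0,2.5,90],"angular":[0,0,0],"hand":0.45},{"offset":[0,2.5,90],"angular":[0,0,0],"hand":0},{"offset":[0,2.5,90],"angular":[0,0,0],"hand":0},{"offset":[0,2.5,90],"angular":[0,0,0],"hand":0},{"offset":[0,2.5,90],"angular":[0,0,0],"hand":0}]' 20; python3 - <<'E'
from h import *
show()
E
```

```text
t: 7.88
eef_pos: [466.8, 39.3, 41.3]
orientation: [0.001, -0.052, 0.999, 0.001]
ft_force: [-0.3, -3.6, 5.6]
opening: 0.133
grasp_force: 20.0
7.88 [466.8  39.3  41.3] q [-0.04  0.43 -0.22  2.17  0.17  0.56  1.3 ] z [ 0.003  0.002 -1.   ] y [-0.105  0.995  0.002] F [-0.3 -3.6  5.6] T [-0.91  0.13 -0.03] 0.133 19.996469020843506
```

```bash
python3 -m jog '[{"offset":[0,0,-10],"angular":[0,0,0],"hand":0},{"offset":[0,0,-30],"angular":[0,0,0],"hand":0},{"offset":[0,0,-70],"angular":[0,0,0],"hand":0},{"offset":[0,0,-120],"angular":[0,0,0],"hand":0},{"offset":[0,0,-150],"angular":[0,0,0],"hand":0},{"offset":[0,0,-150],"angular":[0,0,0],"hand":0},{"offset":[0,0,-150],"angular":[0,0,0],"hand":0}]'; python3 - <<'E'
from h import *
show()
p,d=eyes.read_camera("side"); cv2.imwrite("pics/s3.png",cv2.resize(p[110:310,150:350,::-1],None,fx=3,fy=3))
for c in("top","side"):
    P,cf,m=seg(c,"bar",0); Q=P-P.mean(0); print(c,cf,P.mean(0),np.linalg.svd(Q,full_matrices=False)[2][0],np.percentile(P[:,2],[5,95]))
    P,_,m=seg(c,"stop_head"); O=np.load(f"{c}_stop_head.npy"); n=np.array([-.4993,.026,.866]); print(c,np.percentile(P@n,[50,90])-np.percentile(O@n,[50,90]))
x=np.array([.131,.918,.3746]); n=np.array([-.053,-.371,.927]); o=np.array([642.5,-386,31])
for b,h in((195,90),(195,8)): to(o+b*x+h*n,-n,[.99,-.141,0])
E
```

```text
t: 8.75
eef_pos: [465.2, 40.0, 190.0]
orientation: [0.0, -0.053, 0.999, 0.002]
ft_force: [0.1, -0.2, -1.1]
opening: 0.138
grasp_force: 20.0
8.75 [465.2  40.  190. ] q [ 0.02  0.19 -0.27  2.06  0.06  0.9   1.4 ] z [ 0.     0.003 -1.   ] y [-0.106  0.994  0.003] F [ 0.1 -0.2 -1.1] T [ 0.03 -0.02 -0.09] 0.138 19.99648779630661Traceback (most recent call last):
  File "<stdin>", line 5, in <module>
  File "h.py", line 12, in seg
    m=cv2.erode(r[0]["pixels"].astype(np.uint8),np.ones((3,3)),iterations=er)>0 if er else r[0]["pixels"]
                                                                                           ~^^^
IndexError: list index out of range
```

View pics/s3.png

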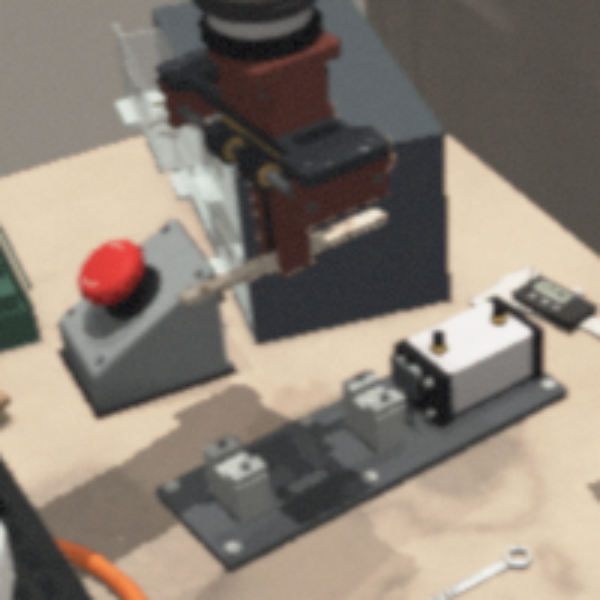

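```bash
python3 - <<'E'
from h import *
try:
    P,cf,m=seg("side","bar",0); Q=P-np.median(P,0); k=np.linalg.norm(Q,axis=1)<90; print(cf,k.sum(),P[k].mean(0),np.linalg.svd(P[k]-P[k].mean(0),full_matrices=False)[2][0])
except Exception as e: print(e)
x=np.array([.131,.918,.3746]); n=np.array([-.053,-.371,.927]); o=np.array([642.5,-386,31])
for b,h in((195,90),(195,8)): to(o+b*x+h*n,-n,[.99,-.141,0])
E
```

```text
0.85 297 [448.48851797  35.46071289 194.71851791] [-0.9948991  -0.10085878  0.00181382]
offset [-167.2 -299.6    1.1] angular [-0.347  0.268  1.794]
offset [-174.7 -270.1   77.2] angular [-0.347  0.268  1.794]
```

```bash
python3 -m jog '[{"offset":[-17,-30,-15],"angular":[-0.034,0.027,0.179],"hand":0},{"offset":[-34,-60,-30],"angular":[-0.069,0.054,0.359],"hand":0},{"offset":[-51,-90,-40],"angular":[-0.104,0.08,0.538],"hand":0},{"offset":[-68,-120,-40],"angular":[-0.139,0.107,0.718],"hand":0},{"offset":[-85,-150,-40],"angular":[-0.174,0.134,0.897],"hand":0},{"offset":[-102,-180,-40],"angular":[-0.208,0.161,1.076],"hand":0},{"offset":[-119,-210,-40],"angular":[-0.243,0.188,1.256],"hand":0},{"offset":[-136,-240,-40],"angular":[-0.278,0.214,1.435],"hand":0},{"offset":[-153,-270,-30],"angular":[-0.312,0.241,1.615],"hand":0},{"offset":[-167,-300,0],"angular":[-0.347,0.268,1.794],"hand":0},{"offset":[-167,-300,0],"angular":[-0.347,0.268,1.794],"hand":0},{"offset":[-167,-300,0],"angular":[-0.347,0.268,1.794],"hand":0}]'; python3 - <<'E'
from h import *
show()
x=np.array([.131,.918,.3746]); n=np.array([-.053,-.371,.927]); o=np.array([642.5,-386,31])
for h in(40,8): to(o+195*x+h*n,-n,[.99,-.141,0])
p,d=eyes.read_camera("side"); cv2.imwrite("pics/s4.png",cv2.resize(p[130:370,300:500,::-1],None,fx=2.5,fy=2.5))
try:
    P,cf,m=seg("side","bar",0); Q=P-np.median(P,0); k=np.linalg.norm(Q,axis=1)<90; print(cf,k.sum(),P[k].mean(0),np.linalg.svd(P[k]-P[k].mean(0),full_matrices=False)[2][0])
except Exception as e: print(e)
E
```

```text
t: 10.5
eef_pos: [663.7, -239.8, 189.6]
orientation: [-0.125, 0.741, 0.644, 0.145]
ft_force: [-0.2, 0.9, -0.2]
opening: 0.136
grasp_force: 20.0
10.5 [ 663.7 -239.8  189.6] q [ 0.34  0.64  0.14  1.43 -0.48  1.24  0.52] z [ 0.054  0.372 -0.927] y [ 0.99  -0.139  0.002] F [-0.2  0.9 -0.2] T [-0.4   0.12  0.06] 0.136 19.996561110019684
offset [-1.4 -0.4 51.8] angular [ 0.001 -0.001  0.002]
offset [-1.5 -0.4 83.8] angular [ 0.001 -0.001  0.002]
0.63 237 [ 656.41049673 -282.06134534  179.64051318] [-0.14081197 -0.91647051 -0.37450473]
```

View pics/s4.png

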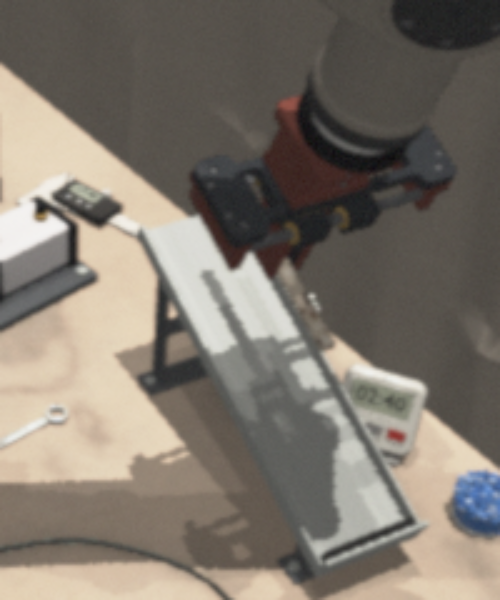

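```bash
python3 -m jog '[{"offset":[-1,0,35],"angular":[0,0,0],"hand":0},{"offset":[-1,0,60],"angular":[0,0,0],"hand":0},{"offset":[-1,0,75],"angular":[0,0,0],"hand":0},{"offset":[-1,0,78],"angular":[0,0,0],"hand":0},{"offset":[-1,0,78],"angular":[0,0,0],"hand":0},{"offset":[-1,0,78],"angular":[0,0,0],"hand":0}]'; python3 - <<'E'
from h import *
show()
x=np.array([.131,.918,.3746]); n=np.array([-.053,-.371,.927]); o=np.array([642.5,-386,31])
print("chute frame", [(status.get_state()["eef_pos"]-o)@a for a in(x,np.cross(n,x),n)])
for c in("side","top"):
  try:
    P,cf,m=seg(c,"bar",0); Q=P-np.median(P,0); k=np.linalg.norm(Q,axis=1)<90; P=P[k]; print(c,cf,k.sum(),[np.percentile((P-o)@a,[2,50,98]).round() for a in(x,np.cross(n,x),n)])
  except Exception as e: print(e)
E
```

```text
t: 11.4
eef_pos: [668.4, -213.7, 118.4]
orientation: [-0.123, 0.742, 0.643, 0.145]
ft_force: [-0.5, -0.6, 0.3]
opening: 0.133
grasp_force: 20.0
11.4 [ 668.4 -213.7  118.4] q [ 0.32  0.69  0.12  1.51 -0.5   1.1   0.54] z [ 0.057  0.37  -0.927] y [ 0.99  -0.142  0.004] F [-0.5 -0.6  0.3] T [-0.4   0.1  -0.02] 0.133 19.996302723884583
chute frame [np.float64(194.33776426190724), np.float64(-1.3170774136912387), np.float64(15.729891588389181)]
side 0.78 220 [array([116., 147., 182.]), array([-6.,  0.,  7.]), array([15., 22., 26.])]
top 0.78 187 [array([192., 231., 271.]), array([-7., -1.,  4.]), array([21., 24., 28.])]
```

```bash
python3 -m jog '[{"offset":[0,0,4],"angular":[0,0,0],"hand":0},{"offset":[0,0,7],"angular":[0,0,0],"hand":0},{"offset":[0,0,7],"angular":[0,0,0],"hand":0},{"offset":[0,0,7],"angular":[0,0,0],"hand":0.4},{"offset":[0,0,7],"angular":[0,0,0],"hand":0.4},{"offset":[0,0,7],"angular":[0,0,0],"hand":0.4},{"offset":[0,0,7],"angular":[0,0,0],"hand":0.4},{"offset":[0,0,7],"angular":[0,0,0],"hand":0.4},{"offset":[0,0,7],"angular":[0,0,0],"hand":0.4}]'; python3 - <<'E'
from h import *
show()
x=np.array([.131,.918,.3746]); n=np.array([-.053,-.371,.927]); o=np.array([642.5,-386,31])
print("chute frame", [(status.get_state()["eef_pos"]-o)@a for a in(x,np.cross(n,x),n)])
p,d=eyes.read_camera("side"); cv2.imwrite("pics/s5.png",cv2.resize(p[130:370,300:500,::-1],None,fx=2.5,fy=2.5))
for c in("side","top"):
  try:
    P,cf,m=seg(c,"bar",0); Q=P-np.median(P,0); k=np.linalg.norm(Q,axis=1)<90; P=P[k]; print(c,cf,k.sum(),[np.percentile((P-o)@a,[2,50,98]).round() for a in(x,np.cross(n,x),n)])
  except Exception as e: print(e)
E
```

```text
t: 12.72
eef_pos: [668.3, -210.2, 110.9]
orientation: [-0.124, 0.742, 0.643, 0.145]
ft_force: [-0.1, -0.4, 0.4]
opening: 0.397
grasp_force: 0.0
12.72 [ 668.3 -210.2  110.9] q [ 0.32  0.7   0.11  1.51 -0.51  1.09  0.54] z [ 0.055  0.371 -0.927] y [ 0.99  -0.142  0.002] F [-0.1 -0.4  0.4] T [-0.4   0.13  0.  ] 0.397 0.0
chute frame [np.float64(194.64856964416964), np.float64(-0.748888841044908), np.float64(7.444996392265357)]
side 0.82 580 [array([  7.,  76., 155.]), array([-9.,  2.,  8.]), array([-5.,  2.,  6.])]
list index out of range
```

View pics/s5.png

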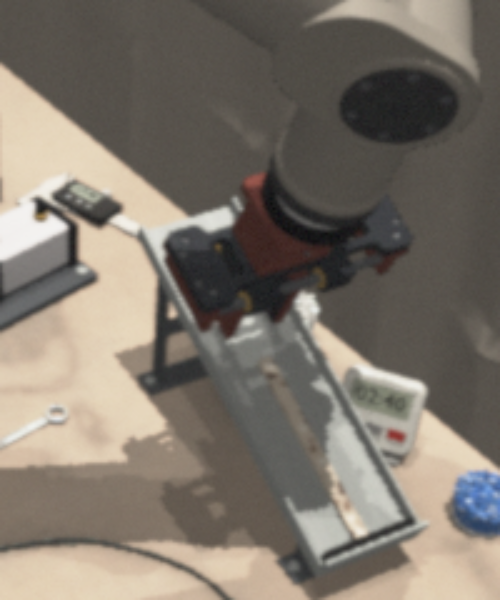

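```bash
python3 -m jog '[{"offset":[0,0,-25],"angular":[0,0,0],"hand":0.4},{"offset":[0,0,-70],"angular":[0,0,0],"hand":0.4},{"offset":[0,0,-120],"angular":[0,0,0],"hand":0.4},{"offset":[0,0,-120],"angular":[0,0,0],"hand":0.4}]'; python3 - <<'E'
from h import *
show()
y=np.radians(-3); x=np.array([np.cos(y),np.sin(y),0]); n=-.5*x+[0,0,.866]; u=.866*x+[0,0,.5]; v=np.cross(n,u)
H=[]
for c in("top","side"):
    P,_,m=seg(c,"stop_head"); H.append(P)
h=np.array([396.5,228,112]); q=np.vstack(H)-h; k=(q@n>-29)&(q@n<-2); a=np.c_[q@u,q@v][k].astype(np.float32); print(cv2.minEnclosingCircle(a),np.percentile(a,[1,99],axis=0))
P,cf,m=seg("side","bar",0); xx=np.array([.131,.918,.3746]); nn=np.array([-.053,-.371,.927]); o=np.array([642.5,-386,31])
print([np.percentile((P-o)@b,[2,50,98]).round() for b in(xx,np.cross(nn,xx),nn)])
to(h+90*n,-n,[0,1,0]); to([560,0,260],[0,0,-1],[.7,.7,0])
E
```

```text
t: 13.48
eef_pos: [663.1, -258.4, 226.7]
orientation: [-0.12, 0.742, 0.643, 0.146]
ft_force: [-0.2, -0.2, -0.5]
opening: 0.403
grasp_force: 0.0
13.47 [ 663.1 -258.4  226.7] q [ 0.36  0.62  0.16  1.38 -0.47  1.31  0.51] z [ 0.063  0.366 -0.928] y [ 0.989 -0.145  0.01 ] F [-0.2 -0.2 -0.5] T [-0.39  0.17 -0.02] 0.403 0.0
((-0.7783024907112122, -2.0104551315307617), 29.773046493530273) [[-26.86750946 -26.83115322]
 [ 25.22617422  24.10016947]]
[array([  5.,  75., 155.]), array([-5.,  2.,  7.]), array([-3.,  2.,  6.])]
offset [ 392.  -374.7  192.2] angular [-0.103 -0.693 -1.745]
offset [ 234.2 -135.9   52.5] angular [ 0.179 -0.358 -0.915]
```

```bash
python3 -m jog '[{"offset":[39,-23,9],"angular":[0.03,-0.06,-0.153],"hand":1},{"offset":[78,-46,18],"angular":[0.06,-0.12,-0.306],"hand":1},{"offset":[117,-69,27],"angular":[0.09,-0.18,-0.459],"hand":1},{"offset":[156,-92,36],"angular":[0.12,-0.24,-0.612],"hand":1},{"offset":[195,-115,45],"angular":[0.15,-0.3,-0.765],"hand":1},{"offset":[234,-136,52],"angular":[0.18,-0.36,-0.915],"hand":1},{"offset":[234,-136,52],"angular":[0.18,-0.36,-0.915],"hand":1},{"offset":[234,-136,52],"angular":[0.18,-0.36,-0.915],"hand":1}]'; python3 - <<'E'
from h import *
show()
y=np.radians(-3); x=np.array([np.cos(y),np.sin(y),0]); n=-.5*x+[0,0,.866]
h=np.array([396.3,227.5,112]);to(h+90*n,-n,[0,1,0])
E
```

```text
t: 14.78
eef_pos: [560.2, -1.7, 260.8]
orientation: [0.001, 0.383, 0.924, -0.002]
ft_force: [-0.2, -0.0, -0.5]
opening: 1.0
grasp_force: 0.0
14.78 [560.2  -1.7 260.8] q [-0.09  0.25 -0.02  1.79  0.01  1.1   0.67] z [ 0.001 -0.004 -1.   ] y [ 0.708  0.706 -0.003] F [-0.2 -0.  -0.5] T [-0.06 -0.01  0.  ] 1.0 0.0
offset [311.7  15.9  69.7] angular [-0.185 -0.503 -0.76 ]
```

```bash
python3 -m jog '[{"offset":[50,3,0],"angular":[-0.03,-0.08,-0.12],"hand":1},{"offset":[100,6,5],"angular":[-0.06,-0.16,-0.25],"hand":1},{"offset":[160,8,15],"angular":[-0.09,-0.25,-0.38],"hand":1},{"offset":[215,11,30],"angular":[-0.12,-0.34,-0.51],"hand":1},{"offset":[265,14,50],"angular":[-0.155,-0.42,-0.64],"hand":1},{"offset":[312,16,70],"angular":[-0.185,-0.503,-0.76],"hand":1},{"offset":[312,16,70],"angular":[-0.185,-0.503,-0.76],"hand":1},{"offset":[312,16,70],"angular":[-0.185,-0.503,-0.76],"hand":1},{"offset":[312,16,70],"angular":[-0.185,-0.503,-0.76],"hand":1}]'; python3 - <<'E'
from h import *
show()
y=np.radians(-3); x=np.array([np.cos(y),np.sin(y),0]); n=-.5*x+[0,0,.866]
h=np.array([396.3,227.5,112])
for d in (20,-28): to(h+d*n,-n,[0,1,0])
E
```

```text
t: 15.9
eef_pos: [353.0, 229.2, 190.3]
orientation: [0.259, 0.006, 0.966, -0.013]
ft_force: [-0.1, 0.7, -0.1]
opening: 0.998
grasp_force: 0.0
15.9 [353.  229.2 190.3] q [-0.57 -0.02 -0.53  2.41  0.8   0.68 -0.16] z [ 0.5   -0.028 -0.866] y [ 0.018  1.    -0.022] F [-0.1  0.7 -0.1] T [-0.01  0.46 -0.04] 0.998 0.0
offset [ 1.7  0.7 69.5] angular [-0.002  0.001 -0.005]
offset [  1.7   0.8 117.5] angular [-0.002  0.001 -0.005]
```

```bash
python3 -m jog '[{"offset":[2,1,40],"angular":[0,0,0],"hand":1},{"offset":[2,1,70],"angular":[0,0,0],"hand":1},{"offset":[2,1,82],"angular":[0,0,0],"hand":1},{"offset":[2,1,92],"angular":[0,0,0],"hand":1},{"offset":[2,1,102],"angular":[0,0,0],"hand":1},{"offset":[2,1,112],"angular":[0,0,0],"hand":1},{"offset":[2,1,117],"angular":[0,0,0],"hand":1},{"offset":[2,1,117],"angular":[0,0,0],"hand":1}]'; python3 - <<'E'
from h import *
show()
y=np.radians(-3); x=np.array([np.cos(y),np.sin(y),0]); n=-.5*x+[0,0,.866]
h=np.array([396.3,227.5,112])
to(h-28*n,-n,[0,1,0])
p,d=eyes.read_camera("side"); cv2.imwrite("pics/s6.png",cv2.resize(p[150:270,110:270,::-1],None,fx=4,fy=4))
E
```

```text
t: 16.9
eef_pos: [408.9, 227.7, 87.6]
orientation: [0.259, 0.004, 0.966, -0.013]
ft_force: [-0.2, -1.0, 1.2]
opening: 0.996
grasp_force: 0.0
16.9 [408.9 227.7  87.6] q [-0.45  0.31 -0.57  2.43  1.37  0.62 -0.64] z [ 0.5   -0.027 -0.866] y [ 0.015  1.    -0.023] F [-0.2 -1.   1.2] T [0.07 0.51 0.01] 0.996 0.0
offset [-1.3 -0.9  0.6] angular [-0.001  0.001 -0.002]
```

View pics/s6.png

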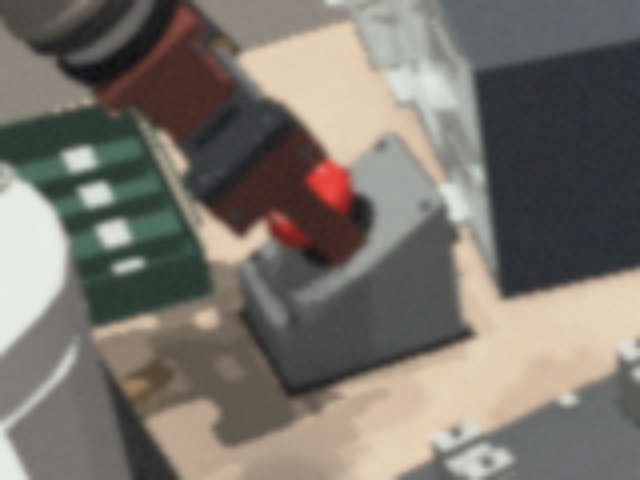

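```bash
python3 -m jog '[{"offset":[-1,-1,0],"angular":[0,0,0],"hand":0},{"offset":[-1,-1,0],"angular":[0,0,0],"hand":0},{"offset":[-1,-1,0],"angular":[0,0,0],"hand":0},{"offset":[-1,-1,0],"angular":[0,0,0],"hand":0},{"offset":[-1,-1,0],"angular":[0,0,0],"hand":0}]' 20; python3 - <<'E'
from h import *
show()
E
```

```text
t: 17.58
eef_pos: [409.1, 230.2, 88.7]
orientation: [0.259, 0.002, 0.966, -0.01]
ft_force: [0.8, 6.2, -0.7]
opening: 0.629
grasp_force: 20.0
17.57 [409.1 230.2  88.7] q [-0.45  0.31 -0.57  2.43  1.37  0.62 -0.64] z [ 0.5   -0.021 -0.866] y [ 0.009  1.    -0.019] F [ 0.8  6.2 -0.7] T [0.94 0.59 0.53] 0.629 19.999742209911346
```

```bash
python3 -m jog '[{"offset":[0,3,0],"angular":[0,0,0],"hand":0},{"offset":[0,3,0],"angular":[0,0,0.16],"hand":0},{"offset":[0,3,0],"angular":[0,0,0.32],"hand":0},{"offset":[0,3,0],"angular":[0,0,0.48],"hand":0},{"offset":[0,3,0],"angular":[0,0,0.64],"hand":0},{"offset":[0,3,0],"angular":[0,0,0.78],"hand":0},{"offset":[0,3,0],"angular":[0,0,0.92],"hand":0},{"offset":[0,3,0],"angular":[0,0,0.92],"hand":0},{"offset":[0,3,0],"angular":[0,0,0.92],"hand":0}]'; python3 - <<'E'
from h import *
show()
E
```

```text
t: 18.7
eef_pos: [408.8, 229.6, 87.9]
orientation: [0.238, 0.431, 0.865, 0.103]
ft_force: [-2.5, -2.1, 2.0]
opening: 0.632
grasp_force: 20.0
18.7 [408.8 229.6  87.9] q [-0.45  0.31 -0.57  2.43  1.37  0.62 -1.56] z [ 0.5   -0.027 -0.866] y [0.696 0.608 0.383] F [-2.5 -2.1  2. ] T [-0.8   1.05  0.02] 0.632 20.000461041927338
```

```bash
python3 -m jog '[{"offset":[0,0,-3],"angular":[0,0,0],"hand":0},{"offset":[0,0,-6],"angular":[0,0,0],"hand":0},{"offset":[0,0,-6],"angular":[0,0,0],"hand":0},{"offset":[0,0,-6],"angular":[0,0,0],"hand":1},{"offset":[0,0,-6],"angular":[0,0,0],"hand":1},{"offset":[0,0,-6],"angular":[0,0,0],"hand":1},{"offset":[0,0,-6],"angular":[0,0,0],"hand":1},{"offset":[0,0,-40],"angular":[0,0,0],"hand":1},{"offset":[0,0,-90],"angular":[0,0,0],"hand":1},{"offset":[0,0,-120],"angular":[0,0,0],"hand":1},{"offset":[0,0,-120],"angular":[0,0,0],"hand":1}]'; python3 - <<'E'
from h import *
show()
n=np.array([-.4993,.026,.866])
for c in("top","side"):
    P,_,m=seg(c,"stop_head"); O=np.load(f"{c}_stop_head.npy"); print(c,len(P),len(O),np.percentile(P@n,[50,90])-np.percentile(O@n,[50,90]))
P,cf,m=seg("side","bar",0); xx=np.array([.131,.918,.3746]); nn=np.array([-.053,-.371,.927]); o=np.array([642.5,-386,31])
print([np.percentile((P-o)@b,[2,50,98]).round() for b in(xx,np.cross(nn,xx),nn)])
p,d=eyes.read_camera("side"); cv2.imwrite("pics/s7.png",p[90:390,60:500,::-1])
E
```

```text
t: 20.08
eef_pos: [349.5, 234.6, 194.1]
orientation: [0.239, 0.431, 0.863, 0.106]
ft_force: [0.1, -0.0, -0.1]
opening: 0.997
grasp_force: 0.0
20.07 [349.5 234.6 194.1] q [-0.39 -0.01 -0.71  2.4   0.8   0.69 -1.08] z [ 0.504 -0.023 -0.863] y [0.694 0.605 0.389] F [ 0.1 -0.  -0.1] T [ 0.01  0.46 -0.05] 0.997 0.0
top 430 461 [ 0.10475189 -0.01421668]
side 255 261 [-0.19979659 -0.20509139]
[array([480., 519., 587.]), array([256., 313., 366.]), array([-238., -183., -136.])]
```

View pics/s7.png

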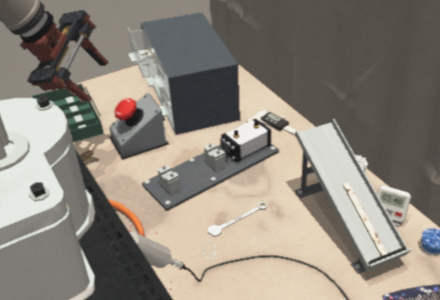

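The head is fully out again (within 0.2 mm of where it started), and the picture shows the bar lengthwise at the stop (crop 345,183 to 383,253). The last bar mask was a false detection.

```bash
python3 -c "
from cell import job; print(job.close_job())"
```

```text
the job is handed in; nothing more can be done
None
```

I pressed and latched the stop button, moved the bar to the chute, where it slid down to rest at the end stop, then unlatched the button so it sprang fully out; the job is handed in, but no verdict came back.

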